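Stop the packing belt, work the heavy sugar tub in under it, reset the stop

TASK

Stop the packing belt first by pressing its mushroom button down until it stays down; only then push the heavy tub of palm sugar along the bench until it stands centred under the belt's near end, square and flush against the stop plate. Then twist the mushroom head clockwise to reset it, so that it springs fully up again, and let go; do not press the start button, and leave everything else on the bench where it stands.

Things in the scene. Friction and masses are not known exactly. Their poses are not given: they have to be found in the camera images.
- stop_head (a point): Middle of the top of the red mushroom head, on the button's upright axis. The head is a level round disc 40 mm across, 16 mm thick, with a fluted rim; its top is 38 mm above the lid of the grey control station when up, about 31 mm when latched down. Below it a 22 mm neck comes out of a black collar 35 mm wide and 9 mm high. Turns with joint stop_turn.
- stop_push (a joint): Downward travel of the mushroom head, m: 0 fully up, 0.009 hard stop. Pressing takes 2 N at first, up to 6 N near the bottom; past about 0.007 a latch snaps in, and on release it stays down at about 0.007. Press slowly (30 mm/s or less). Pulling does not lift it; only turning the head does.
- stop_turn (a joint): Turn of the mushroom head, rad, CLOCKWISE from above: 0 at rest, 0.9 hard stop; a light spring (under 0.1 N m) turns it back. With the head latched down, the latch lets go at about 0.6 rad; turn to 0.75 or more, then open the fingers: the head springs up to 0 and turns back by itself. A tight grip holds it down until it is opened.
- station: Grey control box bolted to the bench, 154 mm (its x) by 80 mm (its y), lid 62 mm above the bench. Origin at the middle of its underside. The mushroom button stands at 35 mm along -x, the start button at 42 mm along +x; a short cable drops into the bench beyond its +x end. It may stand on the left or on the right of the belt.
- start (a joint): Travel of the small black start button (22 mm across, in a 38 mm steel ring, its top 21 mm above the lid), m: 0 up, 0.005 fully pressed. Must not be pressed.
- conveyor: Packing belt fixed to the bench. Origin on the bench at the middle of the near face of the tub stop; x runs along the belt away from its near (discharge) end, y to the left looking that way, z up. The stop is an upright steel plate 200 mm wide (y), 45 mm high, its face at x = 0 facing -x. Posts 30 mm square at x = 70 mm, y = +-86 mm; a motor on the -y side from x = 235 mm.
- belt_end (a point): Middle of the belt's near end, on the belt's top level, 168 mm above the bench. Belt and side rails are 184 mm wide, overhang the stop plate by 60 mm towards -x and leave 125 mm clear height below; the side guides on top reach 203 mm.
- tub: Heavy white open tub with cakes of palm sugar in it (about 1.9 kg, too wide to grasp): 150 mm (its x) by 200 mm (its y), 65 mm high, walls 6 mm, cakes rising to about the rim. Origin at the middle of its underside on the bench; its +x face is the one that must lie against the stop plate. It slides on the bench (friction about 0.6: some 11 N to push it straight, less at a corner).
- tub_rear_left (a point): Rear left corner of the tub: 75 mm along its +x, 100 mm along its +y, 30 mm above the bench.
- tub_rear_right (a point): Rear right corner of the tub: 75 mm along its +x, 100 mm along its -y, 30 mm above the bench.
- mould_rack: Low wooden rack, 230 mm (x) by 130 mm (y), fixed, with two coconut-shell moulds, 64 mm high overall. Origin at the middle of its underside. Stands on the side of the belt where the station is not.
- shell_a: Loose half coconut shell, 100 mm across, 42 mm high, bystander. Origin under its centre.
- shell_b: Loose half coconut shell, 92 mm across, 40 mm high, bystander. Origin under its centre.
- cake_a: Loose domed cake of palm sugar, 92 mm across, 30 mm high, bystander. Origin under its centre.
- mug: White mug, 76 mm across, 78 mm high, handle at its +y, bystander. Origin under its centre.
- scraper: Scraper with a wooden handle lying on the bench, 240 mm long along its x, bystander.
- brush: Wooden brush lying on the bench, 200 mm long along its x, bystander.

How it is judged:
By the outcome, as a careful person would: the job done as asked, in the order asked, and still so for the second after the job is handed in, with the robot touching nothing.
It also fails if it takes over 72 s, if anything falls off the work surface, if the arm or the gripper's body presses on something with over 40 N, if the wrist force passes 120 N, or if a joint passes its speed limit or range.

ROBOT

A 7-joint arm with a two-finger parallel gripper is mounted at the origin on the work surface. World frame = base frame: x ahead of the robot, y to its left, z up, the work surface at z = 0. Lengths are in m, angles in rad, forces in N, time in s.
With the tool pointing down it reaches from about 0.425 to 0.925 m from the base axis. Payload 6.8 kg.
Tool frame: the origin (TCP) lies at the very end of the fingers, on their centre line; the grasp point (between the pads) lies 19 mm behind it; z points along the fingers, y is the direction in which the jaws open and shut (so a half turn about z gives the same grasp; the last joint's range is limited). The gripper opens to 85 mm and grips with 20 to 120 N. Pads are 22 mm wide; open, the fingers measure 114 mm over their backs; the gripper's body (76 mm by 85 mm) begins 54 mm behind the grasp point. The pads swing forward as they close: fully open they stand 13 mm farther back than shut.
Start: joints at [1.086, 0.477, 0.022, 1.555, -0.011, 1.109, -0.083], TCP at [0.248, -0.628, 0.208] pointing down, gripper open.
Joint ranges: [-2.96, 2.96], [-0.34, 2.1], [-1.41, 1.46], [0.24, 2.44], [-1.37, 4.51], [0.17, 1.92], [-2.96, 2.96]. Speed limits (rad/s): [2.39, 2.39, 3.14, 3.14, 3.14, 3.14, 3.14].

INTERFACE

Orientations are given as a unit quaternion [w, x, y, z].
In Python, from station import bot gives the robot as it stands.
- The arm moves only by the tool move_arm, never from a script. Its argument "commands" is text: rows parted by semicolons, each of 7 numbers parted by spaces: the opening, from 0 (shut) to 1 (fully open), then the shift along the tool's x, y, z in cm, then the turn, a rotation vector about the tool's x, y, z in degrees. In form: gripper tx ty tz rx ry rz; .... A call has 1 to 12 rows; each row shifts and turns the commanded pose from where the row before left it, along the tool's axes as they then stand; what a row does not reach is not made up. A row lasts 1/12 s, in which the tool goes at most 41.7 mm and 7.16 degrees, less where a joint would pass 70% of its speed; a pose out of reach is approached as far as the arm can. A call with a gripper value outside its range is refused whole. The fingers move at their own pace and stop on an object; "force" is the grip in N (left out, the last holds). Time passes only in rows, so rows that do not move let the fingers close. It gives the time, the measured TCP pose, the force and the opening at its end, in the units of the state.
- bot.get_obs(): the state, without advancing time (a new reading comes with each control period).
- bot.read_camera(name): name is "scene" or "side" or "wrist"; returns a dict with "img" (384x512x3 uint8, red, green, blue), "K" (3x3 intrinsics, pixels), "distortion" ([k1, k2, p1, p2, k3] as OpenCV has them; the pictures are not rectified), "rvec" (rotation vector, rad) and "tvec" (3), from world to camera coordinates, as OpenCV has them; the wrist camera has in their place "hand_eye" (4x4, takes a point from camera to tool coordinates, whose origin is the TCP and whose axes are the flange's). Camera axes: x right, y down, z forward; pixel columns grow to the right and rows downward; lengths in m; the calibration is good to about 2 mm. A picture is of the moment at which its call begins: read the wrist's pose just before it. There is no depth.
- bot.hand_in(): hands the job in, once; it reports no verdict.
The state is a dict: "t": time; "q": joint angles; "joint_vel": joint speeds; "joint_torque": joint torques, N m; "eef_pos": TCP position; "tool_rot": TCP orientation; "contact_force": force on the tool from outside, world axes, zero at the start; "torque": the same for the moment, N m; "gripper_width": opening from 0.0 (shut) to 1.0 (fully open).
Only numpy, scipy, OpenCV 4.12 (cv2) and the standard library are available. Lean on these libraries where they do the work, as an engineer would, in place of code of your own. Each camera call takes 0.05 s, during which the arm holds its last target. There are 200 camera calls.

## Working session

There is one attempt and no reset: what is moved stays moved. The work goes in short steps, Python scripts to look and compute and a tool call to move; the robot and the scene stay as the last step left them, time stands still between calls to the robot, and variables do not carry over. Pictures are saved under pics/ and viewed, about 8 in all and at most 12, crops included, and the job is handed in when it is done.

Besides the shell and the picture viewer there is one more tool, called after "Emit:" as name(argument=value, ...) on one line, values as JSON. move_arm: Moves the arm, as the interface text tells. Its arguments: {"type":"object","properties":{"commands":{"type":"string"},"force":{"type":"number"}},"required":["commands"]}

```bash
mkdir -p pics
cat > h.py <<'E'
import numpy as np, cv2
from scipy.spatial.transform import Rotation as R
from station import bot
def cam(n):
    o=bot.get_obs(); c=bot.read_camera(n)
    K=np.array(c['K'],float); D=np.array(c['distortion'],float)
    if n=='wrist':
        q=o['tool_rot']; T=np.eye(4); T[:3,:3]=R.from_quat([q[1],q[2],q[3],q[0]]).as_matrix(); T[:3,3]=o['eef_pos']
        M=T@np.array(c['hand_eye']); Rc=M[:3,:3]; C=M[:3,3]
    else:
        Rc=cv2.Rodrigues(np.array(c['rvec'],float))[0].T; C=-Rc@np.array(c['tvec'],float).ravel()
    return dict(img=c['img'],K=K,D=D,R=Rc,C=C)
def save(n,fn):
    c=cam(n); cv2.imwrite(f'pics/{fn}.png',c['img'][:,:,::-1]); np.savez(f'{fn}.npz',**c); return c
def plane(c,uv,z):
    p=cv2.undistortPoints(np.array(uv,float).reshape(-1,1,2),c['K'],c['D']).reshape(-1,2)
    d=np.c_[p,np.ones(len(p))]@c['R'].T
    return c['C']+d*((z-c['C'][2])/d[:,2])[:,None]
def proj(c,P):
    P=np.array(P,float).reshape(-1,3); Rw=c['R'].T
    return cv2.projectPoints(P,cv2.Rodrigues(Rw)[0],-Rw@c['C'],c['K'],c['D'])[0].reshape(-1,2)
def load(fn): return dict(np.load(f'{fn}.npz'))
E
python3 - <<'E'
from h import *
a=[save(n,n+'0') for n in ('scene','side')]
for c in a: print(c['C'],c['R'][:,2])
o=bot.get_obs(); print(o['t'],o['eef_pos'],o['tool_rot'],R.from_quat(np.roll(o['tool_rot'],-1)).as_matrix().round(3))
E
```

```text
[ 0.96619873 -0.47128575  1.18806086] [-0.3555739   0.37308845 -0.8569552 ]
[0.26717442 0.73617824 1.09029201] [ 0.22508815 -0.58640423 -0.77811657]
0.1 [ 0.24812375 -0.62711139  0.20704294] [-8.02129784e-04  9.82306802e-01  1.87276959e-01 -2.11257673e-04] [[ 0.93   0.368 -0.001]
 [ 0.368 -0.93   0.001]
 [-0.    -0.002 -1.   ]]
```

View pics/scene0.png

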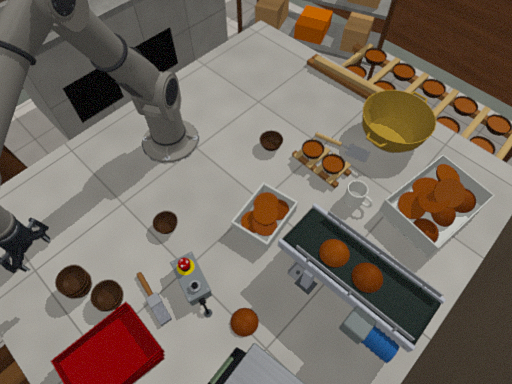

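View pics/side0.png

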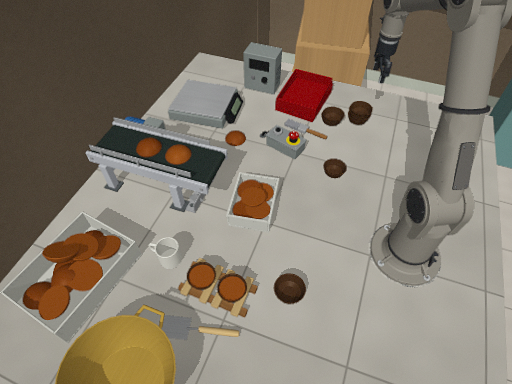

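The scene view shows the tub at (265,213), the belt's near end at (283,245)–(318,208), the red head at (185,264) and the station at (193,280). The rack, at (322,163), is on the other side of the belt. I'll enlarge this area for the corner pixels.

Run:
```python
from h import *
def crop(fn,x,y,w,h,s,out):
    i=cv2.imread(f'pics/{fn}.png')[y:y+h,x:x+w]; i=cv2.resize(i,None,fx=s,fy=s,interpolation=cv2.INTER_CUBIC)
    for k in range(0,w,20): cv2.putText(i,str(x+k),(k*s,10),0,.35,(255,0,255),1); cv2.line(i,(k*s,12),(k*s,18),(255,0,255),1)
    for k in range(0,h,20): cv2.putText(i,str(y+k),(0,k*s+4),0,.35,(255,0,255),1)
    return i
a=crop('scene0',150,170,180,150,4,'')
cv2.imwrite('pics/sc_crop.png',a)
b=crop('side0',140,100,180,150,4,'')
cv2.imwrite('pics/si_crop.png',b)
for fn in('scene0','side0'):
    c=load(fn); h=cv2.cvtColor(c['img'],cv2.COLOR_RGB2HSV)
    m=(((h[...,0]<6)|(h[...,0]>174))&(h[...,1]>170)&(h[...,2]>110)).astype(np.uint8)
    n,l,s,ce=cv2.connectedComponentsWithStats(m)
    for k in range(1,n):
        if 15<s[k,4]<400: print(fn,s[k],ce[k],plane(c,ce[k],.095))
```

```text
scene0 [178 258  11  11  59] [183.30508475 263.33898305] [[ 0.50690296 -0.33369314  0.095     ]]
scene0 [ 55 367  11  17  26] [ 59.80769231 375.42307692] [[ 0.51090691 -0.79200698  0.095     ]]
side0 [289 132  10   7  40] [293.025 135.075] [[ 0.5037433  -0.32410657  0.095     ]]
```

View pics/sc_crop.png

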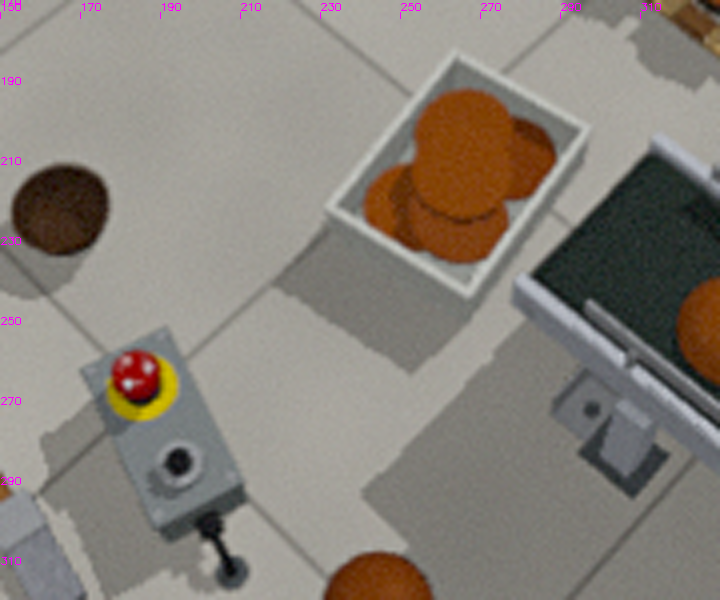

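View pics/si_crop.png

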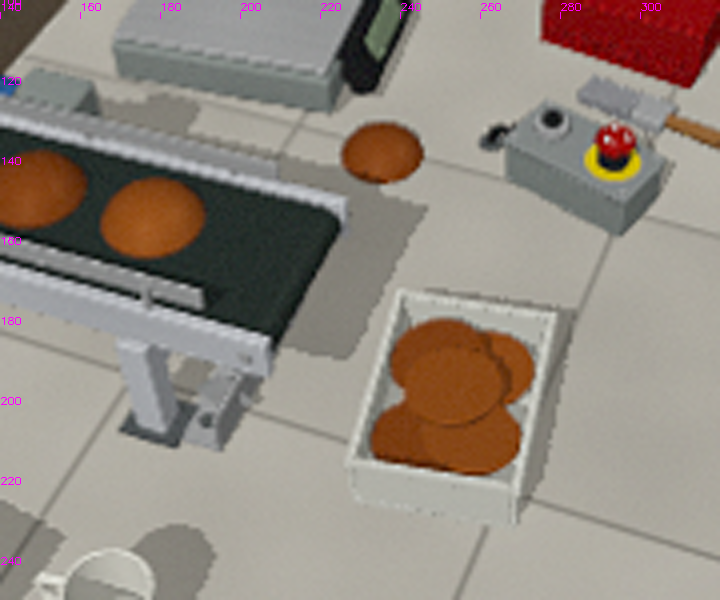

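The crops show the following:
- **Tub rim corners, scene view:** (264,182), (297.5,202), (267,244.5), (231.5,222).
- **Tub rim corners, side view:** (240,172.5), (279,177.5), (270,218.5), (227,215.5).
- **Rail near-end corners:** scene (279,241) and (314,204); side (227,150) and (207.5,185).

Run:
```python
from h import *
s=load('scene0'); d=load('side0')
def tri(a,b):
    A=[];B=[]
    for c,u in((s,a),(d,b)):
        p=plane(c,u,0)[0]; v=p-c['C']; v/=np.linalg.norm(v); P=np.eye(3)-np.outer(v,v); A.append(P);B.append(P@c['C'])
    return np.linalg.lstsq(np.vstack(A),np.hstack(B),rcond=None)[0]
ts=plane(s,[(264.25,182.5),(297.5,202),(267,244.5),(231.5,221.75)],.065)
td=plane(d,[(270,218.5),(227,215.5),(240,172.5),(279.25,177.5)],.065)
for n,t in(('scene',ts),('side',td)):
    print(n,t[:,:2].round(4).tolist(),'c',t.mean(0).round(4)); 
    for k in range(4): v=t[(k+1)%4]-t[k]; print(np.linalg.norm(v).round(4),np.degrees(np.arctan2(v[1],v[0])).round(2))
L=tri((313.75,204.25),(207.5,185)); Rr=tri((278.75,241.25),(226.75,150)); print('belt L',L,'R',Rr,np.linalg.norm(L-Rr))
v=L-Rr; print('belt yaw',np.degrees(np.arctan2(v[1],v[0]))-90)
# direction from long rail (scene outer right rail edge near->image (327,280))
for z in(.168,.175): print(plane(s,[(278.75,241.25),(313.75,204.25),(330,282.5)],z).round(4).tolist(), plane(d,[(226.75,150),(207.5,185)],z).round(4).tolist())
print('head tri',tri((184,264.5),(293.7,135.8)))
# station lid corners
print(plane(s,[(170,263),(191.5,252),(211.5,292),(190,302)],.062).round(4).tolist())
print('start',plane(s,[(194.7,285.5)],.083), plane(d,[(278.3,130)],.083))
print('plate',plane(s,[(297,262)],.045))
```

```text
scene [[0.4685, 0.0858], [0.6129, 0.1073], [0.6467, -0.0905], [0.4984, -0.1131]] c [ 0.5566 -0.0026  0.065 ]
0.146 8.45
0.2007 -80.28
0.1501 -171.33
0.2012 98.55
side [[0.4637, 0.0701], [0.6061, 0.1107], [0.6385, -0.0874], [0.4919, -0.1161]] c [ 0.55   -0.0057  0.065 ]
0.1481 15.89
0.2007 -80.71
0.1494 -168.91
0.1883 98.61
belt L [0.68543341 0.08405861 0.16533823] R [ 0.69105688 -0.09145665  0.16204383] 0.17563621911163815
belt yaw 1.8351135238708167
[[0.6948, -0.0925, 0.168], [0.6892, 0.0845, 0.168], [0.8901, -0.0869, 0.168]] [[0.6863, -0.0874, 0.168], [0.6811, 0.0842, 0.168]]
[[0.6966, -0.0951, 0.175], [0.6911, 0.0807, 0.175], [0.8906, -0.0896, 0.175]] [[0.6831, -0.0812, 0.175], [0.6779, 0.0892, 0.175]]
head tri [ 0.50437273 -0.33375866  0.08175852]
[[0.4604, -0.3594, 0.062], [0.4821, -0.2843, 0.062], [0.6306, -0.33, 0.062], [0.6056, -0.3982, 0.062]]
start [[ 0.58370454 -0.35517009  0.083     ]] [[ 0.57227564 -0.34469553  0.083     ]]
plate [[ 0.7569881 -0.0609688  0.045    ]]
```

Emit:
move_arm(commands="0 3.4 -1.7 -0.6 0 0 0;0 3.4 -1.7 -0.6 0 0 0;0 3.4 -1.7 -0.6 0 0 0;0 3.4 -1.7 -0.6 0 0 0;0 3.4 -1.7 -0.6 0 0 0;0 3.4 -1.7 0 0 0 0;0 3.4 -1.7 0 0 0 7;0 3.4 -1.7 0 0 0 7;0 2 -1.7 0 0 0 7;0 0 0 0 0 0 7;0 0 0 0 0 0 7;0 0 0 0 0 0 3.4")

```text
t: 1.1
eef_pos: [0.4724, -0.384, 0.2374]
tool_rot: [-0.0, 0.989, -0.148, -0.0]
contact_force: [-0.5, 0.3, 0.2]
gripper_width: -0.005
```

Run:
```python
from h import *
c=save('wrist','w1'); o=bot.get_obs(); print(o['t'],o['eef_pos'],R.from_quat(np.roll(o['tool_rot'],-1)).as_matrix().round(3).tolist(),o['contact_force'],o['q'])
print(c['C'])
h=cv2.cvtColor(c['img'],cv2.COLOR_RGB2HSV)
m=(((h[...,0]<6)|(h[...,0]>174))&(h[...,1]>150)&(h[...,2]>80)).astype(np.uint8)
n,l,s,ce=cv2.connectedComponentsWithStats(m)
for k in range(1,n):
    if s[k,4]>100: print(s[k],ce[k],plane(c,ce[k],.100))
```

```text
1.15 [ 0.47216407 -0.38429699  0.23741025] [[0.956, -0.295, -0.001], [-0.295, -0.956, 0.0], [-0.001, -0.0, -1.0]] [ 0.38181034 -0.64602611 -0.59066682] [ 0.55795134  0.34277267  0.02932843  1.68833884 -0.01086736  1.11162034
 -1.27981205]
[ 0.54385828 -0.40602843  0.40346244]
[366   0  20 134 395] [375.24050633  79.65063291] [[ 0.52856039 -0.51559737  0.1       ]]
[384   0  47 138 709] [396.63892807  74.91537377] [[ 0.52707524 -0.5356113   0.1       ]]
[ 413    0   99  116 9222] [461.9904576   48.33040555] [[ 0.53322423 -0.59856814  0.1       ]]
[178 142  39  40 871] [196.32950631 161.43053961] [[ 0.50456647 -0.33194476  0.1       ]]
```

View pics/w1.png

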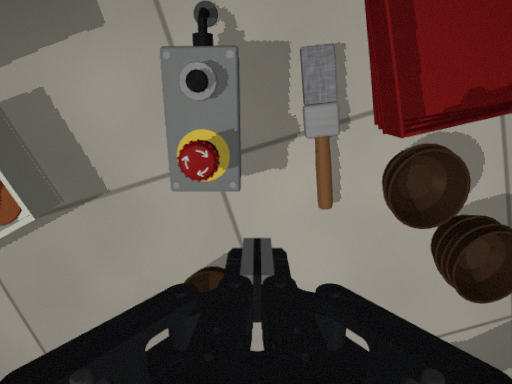

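The wrist picture shows the red head at (197.5,162), the start button at (198,81), and the station square to the tool. The shells and scraper are clear of the path. Next I'll move over the head and descend.

Emit:
move_arm(commands="0 0.8 -2.9 0 0 0 0;0 0.7 -2.9 0 0 0 0;0 0 0 3.5 0 0 0;0 0 0 3.5 0 0 0;0 0 0 3 0 0 0;0 0 0 2 0 0 0;0 0 0 0.8 0 0 0;0 0 0 0 0 0 0;0 0 0 0 0 0 0")

```text
t: 1.9
eef_pos: [0.5035, -0.3341, 0.1105]
tool_rot: [0.0, 0.989, -0.146, 0.0]
contact_force: [-1.1, 0.0, 0.7]
gripper_width: 0.004
```

Centred at z 0.1105. Next I'll press slowly, 2 mm per row, down to about z 0.092.

Emit:
move_arm(commands="0 0 0 0.2 0 0 0;0 0 0 0.2 0 0 0;0 0 0 0.2 0 0 0;0 0 0 0.2 0 0 0;0 0 0 0.2 0 0 0;0 0 0 0.2 0 0 0;0 0 0 0.2 0 0 0;0 0 0 0.15 0 0 0;0 0 0 0.15 0 0 0;0 0 0 0.1 0 0 0;0 0 0 0 0 0 0")

```text
t: 2.82
eef_pos: [0.5031, -0.3336, 0.0916]
tool_rot: [-0.0, 0.989, -0.146, -0.0]
contact_force: [0.1, 0.4, 0.2]
gripper_width: 0.005
```

Emit:
move_arm(commands="0 0 0 0.1 0 0 0;0 0 0 0.1 0 0 0;0 0 0 0 0 0 0")

```text
t: 3.07
eef_pos: [0.5031, -0.3337, 0.0898]
tool_rot: [-0.0, 0.989, -0.146, -0.0]
contact_force: [-0.2, -0.1, 0.5]
gripper_width: 0.0
```

Run:
```python
from h import *
c=save('side','s2'); s=save('scene','c2'); save('wrist','w2')
o=bot.get_obs(); print(o['eef_pos'],o['contact_force'])
a=cv2.resize(c['img'][80:180,230:350],None,fx=4,fy=4,interpolation=2); b=cv2.resize(cv2.imread('pics/w2.png')[:,:,::-1],(400,300))
a=np.vstack([a,np.zeros((0,480,3),np.uint8)]); b=cv2.copyMakeBorder(b[:],0,100,0,0,0)
cv2.imwrite('pics/m2.png',np.hstack([a[:400,:400],b])[:,:,::-1])
```

```text
[ 0.50324045 -0.33379626  0.08995386] [ 0.0794944   0.7421002  -0.19795056]
```

View pics/m2.png

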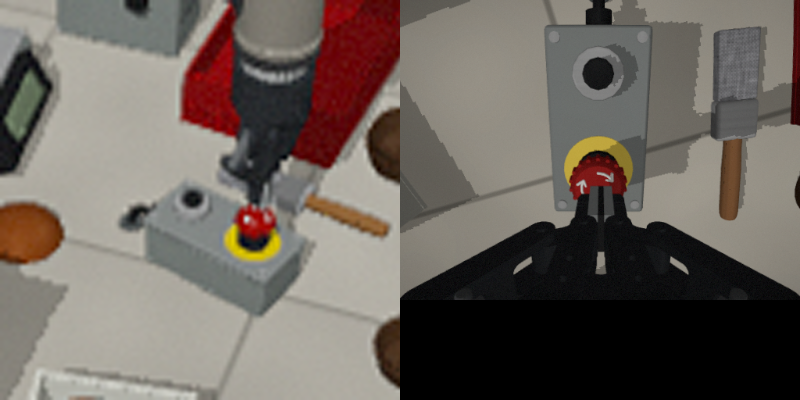

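Fingertips meet the head at about (600,195) in the wrist half of the picture, yet there is no force. I'll check the head's real height from its apparent width.

Run:
```python
from h import *
for fn in('w1','w2'):
    c=load(fn); h=cv2.cvtColor(c['img'],cv2.COLOR_RGB2HSV)
    m=(((h[...,0]<8)|(h[...,0]>172))&(h[...,1]>130)&(h[...,2]>60)).astype(np.uint8)
    n,l,s,ce=cv2.connectedComponentsWithStats(m)
    for k in range(1,n):
        if s[k,4]>300 and s[k,0]<300:
            x,y,w,hh=s[k,:4]; print(fn,s[k])
            # widest row edges
            ws=[(np.ptp(np.where(l[r]==k)[0])+1,r) for r in range(y,y+hh)]; W,r=max(ws); xs=np.where(l[r]==k)[0]
            for z in(.07,.08,.09,.1): 
                p=plane(c,[(xs[0]-.5,r),(xs[-1]+.5,r)],z); print(z,r,W,np.linalg.norm(p[1]-p[0]).round(4),p.mean(0).round(4), plane(c,[(x+w/2,y)],z).round(4))
    print(c['C'],'tcp px',proj(c,[bot.get_obs()['eef_pos']]) if fn=='w2' else '')
# triangulate with w1 center and w2 horizontally: station corners scale
```

```text
w1 [ 178  140   41   42 1067]
0.07 164 41 0.0446 [ 0.4975 -0.3253  0.07  ] [[ 0.5217 -0.3348  0.07  ]]
0.08 164 41 0.0432 [ 0.4989 -0.3278  0.08  ] [[ 0.5223 -0.3369  0.08  ]]
0.09 164 41 0.0419 [ 0.5003 -0.3302  0.09  ] [[ 0.523 -0.339  0.09 ]]
0.1 164 41 0.0405 [ 0.5017 -0.3326  0.1   ] [[ 0.5237 -0.3412  0.1   ]]
[ 0.54385828 -0.40602843  0.40346244] tcp px 
w2 [ 217  198   73   58 2300]
0.07 244 73 0.0477 [ 0.4883 -0.3269  0.07  ] [[ 0.5184 -0.3364  0.07  ]]
0.08 244 73 0.0452 [ 0.493  -0.3284  0.08  ] [[ 0.5215 -0.3374  0.08  ]]
0.09 244 73 0.0426 [ 0.4976 -0.33    0.09  ] [[ 0.5245 -0.3385  0.09  ]]
0.1 244 73 0.04 [ 0.5022 -0.3315  0.1   ] [[ 0.5275 -0.3395  0.1   ]]
[ 0.57463174 -0.3553771   0.25603226] tcp px [[256.47683602 233.7785534 ]]
```

Emit:
move_arm(commands="0 0 0 0.1 0 0 0;0 0 0 0.1 0 0 0;0 0 0 0 0 0 0")

```text
t: 3.47
eef_pos: [0.5031, -0.3337, 0.0877]
tool_rot: [-0.0, 0.989, -0.146, -0.0]
contact_force: [-0.2, -0.2, -0.2]
gripper_width: -0.002
```

Emit:
move_arm(commands="0 0 0 0.15 0 0 0;0 0 0 0.15 0 0 0;0 0 0 0 0 0 0")

```text
t: 3.72
eef_pos: [0.503, -0.3336, 0.0845]
tool_rot: [-0.0, 0.989, -0.146, -0.0]
contact_force: [-0.8, -0.5, 0.5]
gripper_width: 0.0
```

Run:
```python
from h import *
c=save('wrist','w3'); o=bot.get_obs(); print(o['eef_pos'],o['contact_force'],o['joint_torque'])
d=save('side','s3')
a=cv2.resize(c['img'][150:300,160:360],None,fx=3,fy=3,interpolation=2)
b=cv2.resize(d['img'][115:165,265:315],None,fx=4,fy=9,interpolation=2)
b=cv2.resize(d['img'][115:171,265:315],(200,224),interpolation=2); b=cv2.copyMakeBorder(b,0,226,0,0,0)
cv2.imwrite('pics/m3.png',np.hstack([a,b])[:,:,::-1])
```

```text
[ 0.50307838 -0.33364948  0.08467094] [-0.02676966  0.02716527 -0.19780014] [-2.48202035e-03 -5.55674708e+01  1.27134953e+00 -2.26553768e+01
  1.03571860e-02 -2.00440886e-02 -3.96980822e-04]
```

View pics/m3.png

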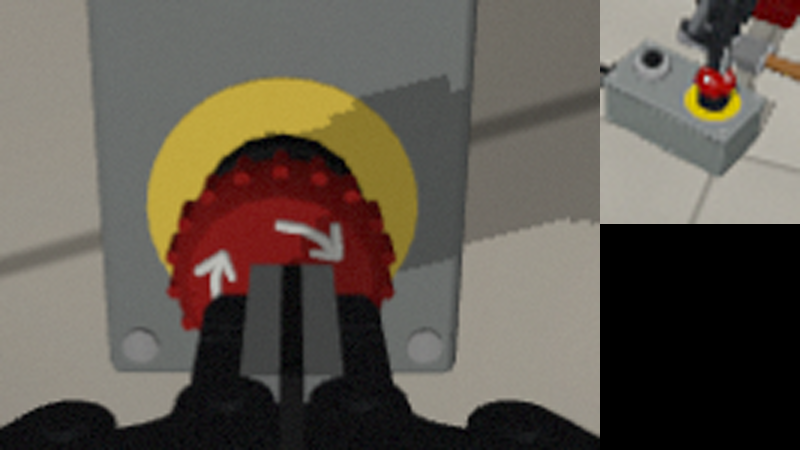

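Run:
```python
from h import *
c=load('w3'); o=bot.get_obs(); M=R.from_quat(np.roll(o['tool_rot'],-1)).as_matrix()
for x in(0,.006,.011):
  print(x,[(h,proj(c,o['eef_pos']+M@[x,0,-h])[0].round(1).tolist()) for h in(0,.005,.01,.015,.02,.025)])
p=[0.504,-.333]
print([(z,proj(c,[[.504+.0191,-.333-.0059,z],[.504,-.333,z]]).round(1).tolist()) for z in(.1,.093,.085)])
```

```text
0 [(0, [256.4, 233.8]), (0.005, [256.4, 237.4]), (0.01, [256.4, 241.3]), (0.015, [256.4, 245.4]), (0.02, [256.4, 249.7]), (0.025, [256.4, 254.3])]
0.006 [(0, [256.4, 224.1]), (0.005, [256.4, 227.6]), (0.01, [256.4, 231.2]), (0.015, [256.4, 235.1]), (0.02, [256.4, 239.1]), (0.025, [256.4, 243.5])]
0.011 [(0, [256.4, 215.9]), (0.005, [256.4, 219.2]), (0.01, [256.4, 222.6]), (0.015, [256.4, 226.2]), (0.02, [256.4, 230.1]), (0.025, [256.4, 234.2])]
[(0.1, [[254.9, 209.0], [254.7, 244.5]]), (0.093, [[255.0, 204.5], [254.8, 238.9]]), (0.085, [[255.1, 199.9], [254.9, 232.9]])]
```

Emit:
move_arm(commands="0 0 0 0.2 0 0 0;0 0 0 0.2 0 0 0;0 0 0 0 0 0 0")

```text
t: 4.07
eef_pos: [0.503, -0.3336, 0.0804]
tool_rot: [-0.0, 0.989, -0.146, -0.0]
contact_force: [-0.6, 0.0, 0.2]
gripper_width: -0.001
```

Emit:
move_arm(commands="0 0 0 0.2 0 0 0;0 0 0 0.2 0 0 0;0 0 0 0 0 0 0")

```text
t: 4.32
eef_pos: [0.5033, -0.3338, 0.0766]
tool_rot: [0.0, 0.989, -0.146, 0.0]
contact_force: [-0.0, -0.5, 2.1]
gripper_width: 0.001
```

Contact at TCP z 0.0766, with 2.1 N, so the fingertips really end about 22 mm short of the stated TCP. I'll press on slowly.

Emit:
move_arm(commands="0 0 0 0.2 0 0 0;0 0 0 0.2 0 0 0;0 0 0 0.2 0 0 0;0 0 0 0 0 0 0")

```text
t: 4.65
eef_pos: [0.5034, -0.3338, 0.0708]
tool_rot: [0.0, 0.989, -0.146, 0.0]
contact_force: [0.0, 0.2, 1.4]
gripper_width: 0.005
```

Emit:
move_arm(commands="0 0 0 0.1 0 0 0;0 0 0 0.1 0 0 0;0 0 0 0 0 0 0")

```text
t: 4.9
eef_pos: [0.5033, -0.3338, 0.0689]
tool_rot: [0.0, 0.989, -0.146, 0.0]
contact_force: [-0.9, 0.4, 3.9]
gripper_width: 0.001
```

Emit:
move_arm(commands="0 0 0 0.1 0 0 0;0 0 0 0.1 0 0 0;0 0 0 0 0 0 0")

```text
t: 5.15
eef_pos: [0.5035, -0.3339, 0.0677]
tool_rot: [0.0, 0.989, -0.146, 0.0]
contact_force: [-1.2, 0.9, 9.3]
gripper_width: 0.0
```

Emit:
move_arm(commands="0 0 0 0.1 0 0 0;0 0 0 0 0 0 0")

```text
t: 5.32
eef_pos: [0.5036, -0.334, 0.0675]
tool_rot: [0.0, 0.989, -0.146, 0.0]
contact_force: [-4.1, 2.5, 16.1]
gripper_width: -0.001
```

Hard stop reached at 16 N. I'll lift to the w3 pose (z 0.0845) and compare the head's image to confirm the latch.

Emit:
move_arm(commands="0 0 0 -0.2 0 0 0;0 0 0 -0.5 0 0 0;0 0 0 -0.5 0 0 0;0 0 0 -0.7 0 0 0;0 0 0 0 0 0 0")

```text
t: 5.73
eef_pos: [0.5038, -0.3341, 0.0862]
tool_rot: [0.0, 0.989, -0.146, 0.001]
contact_force: [-0.3, -0.4, 0.1]
gripper_width: 0.0
```

Run:
```python
from h import *
save('wrist','w4'); print(bot.get_obs()['eef_pos'])
for fn in('w3','w4'):
    c=load(fn); h=cv2.cvtColor(c['img'],cv2.COLOR_RGB2HSV)
    m=(((h[...,0]<8)|(h[...,0]>172))&(h[...,1]>130)&(h[...,2]>60)).astype(np.uint8)
    n,l,s,ce=cv2.connectedComponentsWithStats(m); print(fn,c['C'],[s[k].tolist() for k in range(1,n) if s[k,4]>300 and s[k,0]<300])
```

```text
[ 0.50368712 -0.33404519  0.08562598]
w3 [ 0.5745074  -0.35529524  0.2506039 ] [[216, 201, 76, 59, 2249]]
w4 [ 0.57501542 -0.35563324  0.25242788] [[217, 198, 73, 57, 2271]]
```

Emit:
move_arm(commands="0 0 0 0.5 0 0 0;0 0 0 0.4 0 0 0;0 0 0 0.2 0 0 0;0 0 0 0.2 0 0 0;0 0 0 0 0 0 0;0 0 0 0 0 0 0")

```text
t: 6.28
eef_pos: [0.503, -0.3336, 0.0715]
tool_rot: [-0.0, 0.989, -0.146, -0.0]
contact_force: [0.1, -0.5, -0.2]
gripper_width: -0.001
```

Zero force at a depth that resisted before, so the button is latched. Now I'll lift and go behind the tub, turning to its yaw.

Emit:
move_arm(commands="0 0 0 -3.5 0 0 0;0 0 0 -4 0 0 0;0 0 0 -4 0 0 0;0 0 0 -4 0 0 0;1 -1.9 -3.5 -3 0 0 0;1 -1.9 -3.5 0 0 0 0;1 -1.9 -3.5 0 0 0 0;1 -1.9 -3.5 0 0 0 0;1 -1.9 -3.5 0 0 0 0;1 -1.9 -3.5 0 0 0 0;1 -1.9 -3.5 0 0 0 0;1 -1.9 -3.5 0 0 0 0")

```text
t: 7.28
eef_pos: [0.4393, -0.0265, 0.2524]
tool_rot: [0.0, 0.989, -0.146, 0.001]
contact_force: [0.8, 0.5, -0.6]
gripper_width: 0.997
```

Emit:
move_arm(commands="1 0 0 0 0 0 -6.5;1 0 0 0 0 0 -6.5;1 0 0 0 0 0 -6.5;1 0 0 0 0 0 -6.5;1 0 0 0 0 0 0;1 0 0 0 0 0 0")

```text
t: 7.78
eef_pos: [0.44, -0.0282, 0.2521]
tool_rot: [0.0, 0.997, 0.078, 0.0]
contact_force: [0.5, -0.8, -0.4]
gripper_width: 1.0
```

Run:
```python
from h import *
save('wrist','w5'); o=bot.get_obs(); print(o['eef_pos'],R.from_quat(np.roll(o['tool_rot'],-1)).as_matrix().round(3).tolist(),o['q'].round(2))
```

```text
[ 0.44003476 -0.02822492  0.25207524] [[0.988, 0.156, 0.0], [0.156, -0.988, -0.0], [0.0, 0.0, -1.0]] [ 0.15  0.05 -0.23  2.02  0.01  1.07 -1.51]
```

View pics/w5.png

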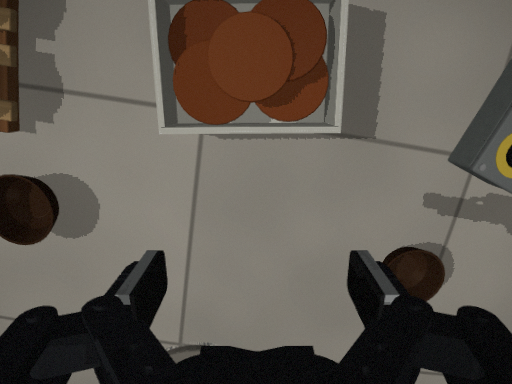

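The tub's rear rim runs from (160,133) to (341,132), square to the tool. Shells are at (25,210) and (414,275).

Run:
```python
from h import *
c=load('w5'); p=plane(c,[(160,133),(341,132),(147,0)],.065); print(p.round(4)); v=p[0]-p[1]; print(np.linalg.norm(v),np.degrees(np.arctan2(v[1],v[0]))-90, (p[0]+p[1])/2)
s=plane(c,[(414,275),(25,210)],.03); print(s)
o=bot.get_obs(); M=R.from_quat(np.roll(o['tool_rot'],-1)).as_matrix()
for q in[(p[0]+p[1])/2,*s]: print('tool',(M.T@(q-o['eef_pos'])).round(4))
```

```text
[[ 0.461   0.0846  0.065 ]
 [ 0.4938 -0.115   0.065 ]
 [ 0.5926  0.1084  0.065 ]]
0.20232186808257674 9.33181281470425 [ 0.47735795 -0.01518227  0.065     ]
[[ 0.31258285 -0.27666627  0.03      ]
 [ 0.32544073  0.27100861  0.03      ]]
tool [ 0.0389 -0.0071  0.1871]
tool [-0.1647  0.2255  0.2221]
tool [-0.0666 -0.3135  0.222 ]
```

Emit:
move_arm(commands="1 0 -0.7 4 0 0 0;1 0 0 4 0 0 0;1 0 0 4 0 0 0;1 0 0 4 0 0 0;1 0 0 4 0 0 0;1 0 0 3 0 0 0;1 0 0 1 0 0 0;1 0 0 0 0 0 0")

```text
t: 8.5
eef_pos: [0.4372, -0.0213, 0.0101]
tool_rot: [-0.0, 0.997, 0.079, -0.002]
contact_force: [-0.3, 0.1, 0.2]
gripper_width: 1.001
```

Emit:
move_arm(commands="1 0.6 0 0 0 0 0;1 0.6 0 0 0 0 0;1 0.5 0 0 0 0 0;1 0.4 0 0 0 0 0;1 0.4 0 0 0 0 0;1 0.3 0 0 0 0 0;1 0.3 0 0 0 0 0;1 0 0 0 0 0 0")

```text
t: 9.17
eef_pos: [0.4676, -0.0165, 0.0117]
tool_rot: [0.0, 0.997, 0.08, -0.002]
contact_force: [-4.4, -0.4, 3.5]
gripper_width: 0.998
```

Run:
```python
from h import *
c=save('wrist','w6'); d=save('side','s6')
a=cv2.resize(c['img'],(400,300)); b=cv2.resize(d['img'][120:270,180:380],(400,300),interpolation=2)
cv2.imwrite('pics/m6.png',np.hstack([a,b])[:,:,::-1]); print(bot.get_obs()['contact_force'])
```

```text
[-4.92859308 -0.64442216  4.03286147]
```

View pics/m6.png

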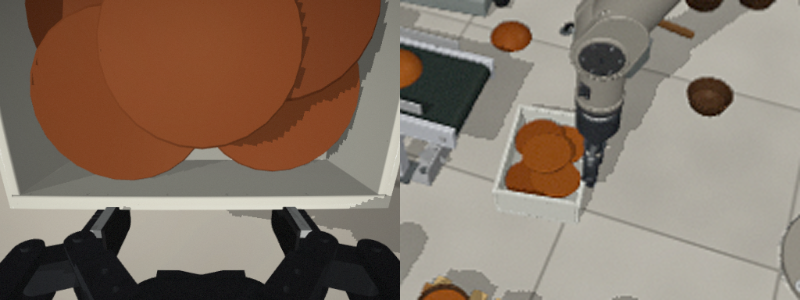

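The fingers sit evenly on the rear wall, with their tips below the rim. I'll push forward while turning gently clockwise.

Emit:
move_arm(commands="1 0 0 -0.4 0 0 0;1 0.6 0 0 0 0 0.4;1 0.6 0 0 0 0 0.4;1 0.6 0 0 0 0 0.4;1 0.6 0 0 0 0 0.4;1 0.6 0 0 0 0 0.4;1 0.6 0 0 0 0 0.4;1 0.6 0 0 0 0 0.4;1 0.6 0 0 0 0 0.4;1 0.6 0 0 0 0 0.4;1 0.6 0 0 0 0 0.4;1 0 0 0 0 0 0")

```text
t: 10.27
eef_pos: [0.526, -0.0087, 0.0152]
tool_rot: [0.0, 0.999, 0.045, -0.003]
contact_force: [-8.9, 1.1, 0.7]
gripper_width: 0.996
```

```bash
cat > tubm.py <<'E'
from h import *
import sys
c=save('wrist',sys.argv[1]); s=save('scene',sys.argv[1]+'c'); d=save('side',sys.argv[1]+'s')
o=bot.get_obs(); M=R.from_quat(np.roll(o['tool_rot'],-1)).as_matrix(); print(o['t'],o['eef_pos'],'yaw',np.degrees(np.arctan2(M[1,0],M[0,0])),o['contact_force'])
a=cv2.resize(s['img'][160:310,200:350],(400,400),interpolation=2); b=cv2.resize(d['img'][120:270,150:300],(400,400),interpolation=2)
cv2.imwrite(f'pics/m_{sys.argv[1]}.png',np.hstack([a,b])[:,:,::-1])
E
python3 tubm.py w7
```

```text
10.4167 [ 0.52603868 -0.00874007  0.0152188 ] yaw 5.163009827621193 [-6.50793691 -0.20086693 -0.67036477]
```

View pics/m_w7.png

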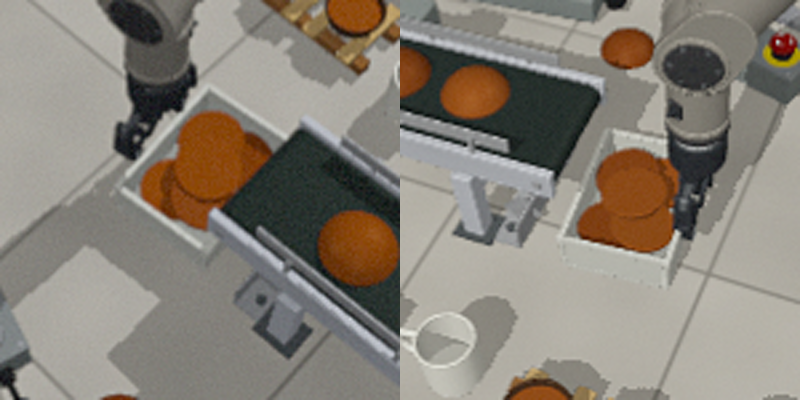

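The push is going well: yaw is 5° and the tub is just entering under the belt. I'll back off and look from above, to get the tub and belt end in one image for centring.

Emit:
move_arm(commands="1 -1.5 0 0 0 0 0;1 -1 0 -1 0 0 0;1 0 0 -4 0 0 0;1 0 0 -4 0 0 0;1 0 0 -4 0 0 0;1 0 0 -4 0 0 0;1 0 0 -4 0 0 0;1 2 0 -3.5 0 0 0;1 3 0 -3 0 0 0;1 3 0 -3 0 0 0;1 3 0 -3 0 0 0;1 0 0 0 0 0 0")

```text
t: 11.42
eef_pos: [0.6192, 0.0001, 0.3563]
tool_rot: [-0.001, 0.999, 0.045, 0.007]
contact_force: [-0.8, 1.2, 1.6]
gripper_width: 0.997
```

Run:
```python
from h import *
c=save('wrist','w8'); o=bot.get_obs(); print(o['t'],o['eef_pos'],c['C'])
i=cv2.imread('pics/w8.png'); i=cv2.resize(i,(768,576),interpolation=2)
for k in range(0,512,50): cv2.putText(i,str(k),(int(k*1.5),10),0,.35,(255,0,255),1)
for k in range(0,384,50): cv2.putText(i,str(k),(0,int(k*1.5)+4),0,.35,(255,0,255),1)
cv2.imwrite('pics/w8b.png',i)
```

```text
11.4667 [ 6.16164472e-01 -2.62094472e-04  3.53022083e-01] [0.69121715 0.00672242 0.52345952]
```

View pics/w8b.png

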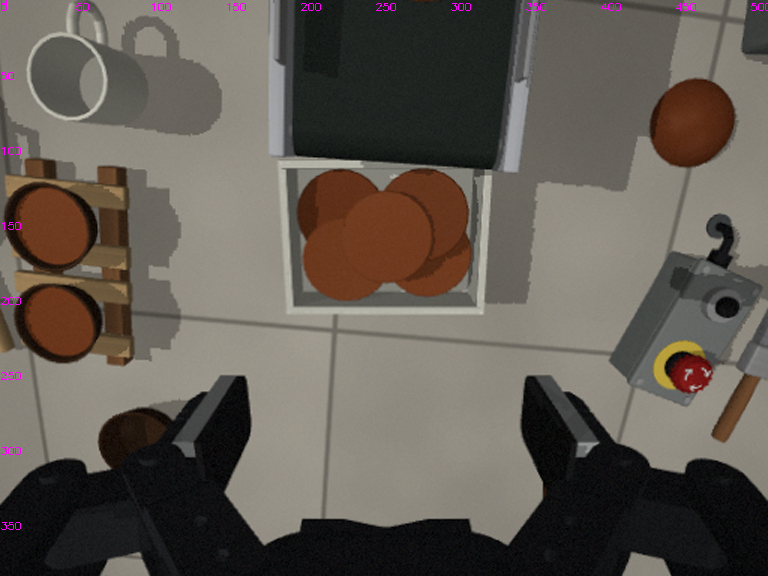

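This shows the rail end corners at (180,105) and (346,115), and the tub rim corners at (185,107), (328,113), (322,209) and (192,209). Both sit in one nearly overhead view.

Run:
```python
from h import *
c=load('w8')
t=plane(c,[(185.3,107),(328,113),(322,208.7),(192,208.7)],.065); print(t.round(4).tolist(),t.mean(0))
v=t[3]-t[2]; print('rear',np.linalg.norm(v),np.degrees(np.arctan2(v[1],v[0]))-90,(t[2]+t[3])/2)
for z in(.168,.175):
    b=plane(c,[(180,104.7),(346,114.7)],z); v=b[0]-b[1]; print(z,b.round(4).tolist(),b.mean(0),np.linalg.norm(v),np.degrees(np.arctan2(v[1],v[0]))-90)
yaw=np.radians(1.7)
o=b.mean(0)
print(plane(c,[(192,208.7)],.06))
```

```text
[[0.6776, 0.1072, 0.065], [0.6879, -0.0954, 0.065], [0.5447, -0.1081, 0.065], [0.5263, 0.0923, 0.065]] [ 0.60910738 -0.00099881  0.065     ]
rear 0.20122164240736376 5.246003035383168 [ 0.53548719 -0.00790132  0.065     ]
0.168 [[0.6826, 0.0905, 0.168], [0.6888, -0.0927, 0.168]] [ 0.6856821  -0.00106326  0.168     ] 0.18328240297545198 1.9255876461550088
0.175 [[0.6828, 0.0889, 0.175], [0.6888, -0.0907, 0.175]] [ 0.6857911  -0.00090993  0.175     ] 0.17967305580483314 1.925587646155023
[[0.52448939 0.09322126 0.06      ]]
```

The tub needs +60 mm and −3.3°, and lateral centring is already within about 1 mm. I'll resume the same push.

Emit:
move_arm(commands="1 -3.5 0 0 0 0 0;1 -3.5 0 1 0 0 0;1 -3.5 0 2 0 0 0;1 0 0 4 0 0 0;1 0 0 4 0 0 0;1 0 0 4 0 0 0;1 0 0 4 0 0 0;1 0 0 4 0 0 0;1 0 0 4 0 0 0;1 0 0 4 0 0 0;1 0 0 2.5 0 0 0;1 0 0 0 0 0 0")

```text
t: 12.47
eef_pos: [0.5024, -0.0109, 0.0096]
tool_rot: [-0.0, 0.999, 0.045, -0.005]
contact_force: [-1.4, 0.5, 0.9]
gripper_width: 1.0
```

Emit:
move_arm(commands="1 0.8 0 -0.5 0 0 0;1 0.8 0 0 0 0 0;1 0.6 0 0 0 0 0;1 0.6 0 0 0 0 0.4;1 0.6 0 0 0 0 0.4;1 0.6 0 0 0 0 0.4;1 0.6 0 0 0 0 0.4;1 0.6 0 0 0 0 0.4;1 0.6 0 0 0 0 0.4;1 0.6 0 0 0 0 0.4;1 0.6 0 0 0 0 0.4;1 0 0 0 0 0 0")

```text
t: 13.47
eef_pos: [0.5762, -0.0051, 0.021]
tool_rot: [0.0, 1.0, 0.017, -0.001]
contact_force: [-7.5, 0.6, 0.9]
gripper_width: 1.0
```

Emit:
move_arm(commands="1 0.3 0 0 0 0 0.1;1 0.3 0 0 0 0 0;1 0.3 0 0 0 0 0;1 0.2 0 0 0 0 0;1 0 0 0 0 0 0")

```text
t: 13.88
eef_pos: [0.5847, -0.005, 0.0208]
tool_rot: [0.0, 1.0, 0.016, -0.004]
contact_force: [-14.1, -0.5, 6.8]
gripper_width: 0.997
```

Emit:
move_arm(commands="1 0.3 0 0 0 0 0;1 0.2 0 0 0 0 0;1 0 0 0 0 0 0")

```text
t: 14.13
eef_pos: [0.5844, -0.0051, 0.0203]
tool_rot: [0.001, 1.0, 0.016, -0.009]
contact_force: [-28.4, -0.6, 19.0]
gripper_width: 1.004
```

At the plate: 28 N and no further motion. I'll back off and lift to check from above.

Emit:
move_arm(commands="1 -0.5 0 0 0 0 0;1 -1.5 0 0 0 0 0;1 -2 0 -1 0 0 0;1 0 0 -4 0 0 0;1 0 0 -4 0 0 0;1 0 0 -4 0 0 0;1 0 0 -4 0 0 0;1 0 0 -4 0 0 0;1 2 0 -3.5 0 0 0;1 2 0 -3.5 0 0 0;1 2 0 -3 0 0 0;1 0 0 -2 0 0 0")

```text
t: 15.13
eef_pos: [0.6174, -0.0038, 0.3565]
tool_rot: [-0.001, 1.0, 0.016, 0.005]
contact_force: [0.0, -0.7, -0.4]
gripper_width: 0.999
```

Emit:
move_arm(commands="1 0 0 0 0 0 0;1 0 0 0 0 0 0")

```text
t: 15.3
eef_pos: [0.6145, -0.0039, 0.3534]
tool_rot: [-0.0, 1.0, 0.016, 0.003]
contact_force: [-0.3, 0.3, -0.6]
gripper_width: 1.003
```

Run:
```python
from h import *
c=save('wrist','w9'); o=bot.get_obs(); print(o['t'],o['eef_pos'],c['C'],o['contact_force'])
h=cv2.cvtColor(c['img'],cv2.COLOR_RGB2HSV)
r0,r1=[int(v) for v in proj(c,[[.6707,0,.065],[.57,0,.065]])[:,1]]
print(r0,r1)
# print predicted target corners and the brightness profiles across them
yaw=np.radians(1.9); ex=np.array([np.cos(yaw),np.sin(yaw),0]); ey=np.array([-ex[1],ex[0],0]); ctr=np.array([.6707,-.0015,.065])
for n,q in(('RL',ctr-.075*ex+.1*ey),('RR',ctr-.075*ex-.1*ey)): print(n,proj(c,[q]))
g=cv2.GaussianBlur(c['img'].mean(2).astype(np.float32),(3,3),0)
# rear outer edge: along ex for several y ; side edges: along ey for several x
def edge(P,d,lo,hi):
    t=np.arange(lo,hi,.0005); px=proj(c,P+t[:,None]*d).astype(np.float32)
    v=cv2.remap(g,px[:,:1],px[:,1:],cv2.INTER_LINEAR).ravel(); dv=v[3:]-v[:-3]; k=np.argmax(dv); return P+t[k+1]*d, dv[k]
E=[edge(ctr-.075*ex+y*ey,ex,-.02,.010) for y in(-.08,-.06,-.04,-.02,.02,.04,.06,.08)]
p=np.array([e[0] for e in E]); print(((p-ctr)@ex+.075).round(4),[int(e[1]) for e in E]); print('rear yaw',np.degrees(np.polyfit(p[:,1],p[:,0],1)[0]))
for s in(1,-1):
    E=[edge(ctr+s*.1*ey+x*ex,-s*ey,-.02,.010) for x in(-.07,-.06,-.05,-.04,-.03,-.02)]
    print(s,[((e[0]-ctr)@ey).round(4) for e in E],[int(e[1]) for e in E])
```

```text
15.35 [ 0.6134556  -0.00410207  0.35134578] [ 0.68795878 -0.00138076  0.52001377] [-0.04920888  0.71598358 -0.87643634]
113 182
RL [[188.70309134 166.07528937]]
RR [[323.90196914 166.17849361]]
[-0.0025 -0.0025 -0.0025 -0.0025 -0.0025 -0.0025 -0.0025 -0.0025] [13, 13, 13, 12, 11, 11, 10, 11]
rear yaw -1.9006967634461795
1 [np.float64(0.103), np.float64(0.1025), np.float64(0.102), np.float64(0.1025), np.float64(0.1025), np.float64(0.102)] [11, 11, 12, 12, 11, 11]
-1 [np.float64(-0.101), np.float64(-0.1015), np.float64(-0.101), np.float64(-0.1005), np.float64(-0.101), np.float64(-0.101)] [27, 28, 36, 32, 31, 31]
```

The tub is square (yaw 1.9°, same as the belt) and centred within about 0.5 mm. Next I'll go to the mushroom head.

Emit:
move_arm(commands="1 -1.3 3.6 0 0 0 0;1 -1.3 3.6 0 0 0 0;1 -1.3 3.6 0 0 0 0;1 -1.3 3.6 0 0 0 0;1 -1.3 3.6 0 0 0 0;1 -1.3 3.6 0 0 0 0;1 -1.3 3.6 0 0 0 0;1 -1.3 3.6 0 0 0 0;1 -1.3 3.6 3 0 0 0;1 0 0 4 0 0 -5;1 0 0 4 0 0 0;1 0 0 4 0 0 0")

```text
t: 16.35
eef_pos: [0.5073, -0.3271, 0.202]
tool_rot: [-0.0, 0.998, 0.059, 0.0]
contact_force: [-0.2, 0.6, -0.3]
gripper_width: 0.997
```

Emit:
move_arm(commands="1 0 0 3 0 0 0;1 0 0 1 0 0 0;1 0 0 0 0 0 0;1 0 0 0 0 0 0")

```text
t: 16.68
eef_pos: [0.509, -0.3268, 0.1646]
tool_rot: [0.0, 0.998, 0.06, 0.0]
contact_force: [0.5, 0.0, 0.8]
gripper_width: 1.0
```

Run:
```python
from h import *
o=bot.get_obs(); M=R.from_quat(np.roll(o['tool_rot'],-1)).as_matrix(); print(o['t'],o['eef_pos'],np.degrees(np.arctan2(M[1,0],M[0,0])),(M.T@(np.array([.5037,-.3338,.046])-o['eef_pos'])*100).round(2))
c=save('wrist','w10'); h=cv2.cvtColor(c['img'],cv2.COLOR_RGB2HSV)
m=(((h[...,0]<8)|(h[...,0]>172))&(h[...,1]>130)&(h[...,2]>60)).astype(np.uint8)
n,l,s,ce=cv2.connectedComponentsWithStats(m)
for k in range(1,n):
    if s[k,4]>300: x,y,w,hh,_=s[k]; print(s[k],plane(c,[(x+w/2,y+hh/2)],.09))
```

```text
16.6833 [ 0.50896422 -0.32679409  0.16455998] 6.88605627672858 [-0.61  0.63 11.86]
[ 437   55   75  216 6244] [[ 0.55698303 -0.49621448  0.09      ]]
[ 238  175   51   51 1592] [[ 0.50548011 -0.33271255  0.09      ]]
```

Emit:
move_arm(commands="1 -0.5 0.6 1 0 0 0;1 0 0 3 0 0 0;1 0 0 3 0 0 0;1 0 0 2 0 0 0;1 0 0 1 0 0 0;1 0 0 0.8 0 0 0;1 0 0 0.5 0 0 0;1 0 0 0.3 0 0 0;1 0 0 0 0 0 0;1 0 0 0 0 0 0")

```text
t: 17.57
eef_pos: [0.5051, -0.3336, 0.0486]
tool_rot: [0.0, 0.998, 0.06, 0.001]
contact_force: [-1.0, -0.4, 1.1]
gripper_width: 0.999
```

Emit:
move_arm(commands="0 0 0 0 0 0 0;0 0 0 0 0 0 0;0 0 0 0 0 0 0;0 0 0 0 0 0 0;0 0 0 0 0 0 0;0 0 0 0 0 0 0;0 0 0 0 0 0 0;0 0 0 0 0 0 0", force=25)

```text
t: 18.23
eef_pos: [0.5046, -0.3325, 0.0477]
tool_rot: [-0.0, 0.998, 0.06, -0.0]
contact_force: [-0.7, 4.7, 2.4]
gripper_width: 0.459
```

The opening stopped at 0.459 (39 mm), so the head is gripped. Now the clockwise twist.

Emit:
move_arm(commands="0 0 -0.1 0 0 0 0;0 0 0 0 0 0 4.4;0 0 0 0 0 0 4.4;0 0 0 0 0 0 4.4;0 0 0 0 0 0 4.4;0 0 0 0 0 0 4.4;0 0 0 0 0 0 4.4;0 0 0 0 0 0 4.4;0 0 0 0 0 0 4.4;0 0 0 0 0 0 4.4;0 0 0 0 0 0 4.4;0 0 0 0 0 0 4.4")

```text
t: 19.23
eef_pos: [0.5044, -0.3323, 0.0478]
tool_rot: [0.0, 0.934, -0.356, 0.0]
contact_force: [-0.2, 4.1, 4.0]
gripper_width: 0.459
```

Run:
```python
from h import *
o=bot.get_obs(); M=R.from_quat(np.roll(o['tool_rot'],-1)).as_matrix(); print(o['t'],o['eef_pos'],np.degrees(np.arctan2(M[1,0],M[0,0])),o['contact_force'],o['torque'],o['gripper_width'])
```

```text
19.2333 [ 0.50437636 -0.33230116  0.04777541] -41.708545448762095 [-0.24051846  4.12291674  3.95112806] [0.4344868  0.30078537 0.06364555] 0.45937740191734294
```

Turned 48.6° (0.85 rad), and an upward 4 N suggests the latch has let go. I'll open the fingers, let the head spring up, then lift clear.

Emit:
move_arm(commands="1 0 0 0 0 0 0;1 0 0 0 0 0 0;1 0 0 0 0 0 0;1 0 0 0 0 0 0;1 0 0 0 0 0 0;1 0 0 0 0 0 0;1 0 0 0 0 0 0;1 0 0 0 0 0 0")

```text
t: 19.9
eef_pos: [0.5043, -0.3323, 0.0476]
tool_rot: [0.0, 0.935, -0.354, 0.0]
contact_force: [0.5, -0.6, 0.1]
gripper_width: 0.999
```

Emit:
move_arm(commands="1 0 0 -2 0 0 0;1 0 0 -4 0 0 0;1 0 0 -4 0 0 0;1 0 0 -4 0 0 0;1 0 0 -4 0 0 -7;1 0 0 -2 0 0 -7;1 0 0 -0.5 0 0 -7;1 0 0 0 0 0 -4;1 0 0 0 0 0 0;1 0 0 0 0 0 0")

```text
t: 20.73
eef_pos: [0.5041, -0.3321, 0.2525]
tool_rot: [-0.0, 0.989, -0.145, -0.0]
contact_force: [0.2, -0.4, 0.3]
gripper_width: 0.998
```

Run:
```python
from h import *
o=bot.get_obs(); M=R.from_quat(np.roll(o['tool_rot'],-1)).as_matrix(); print(o['t'],o['eef_pos'],np.degrees(np.arctan2(M[1,0],M[0,0])),o['contact_force'])
c=save('wrist','w11'); s=save('scene','c11'); d=save('side','s11')
a=cv2.resize(c['img'][60:260,130:330],(400,400),interpolation=2)
b=cv2.resize(d['img'][90:240,150:350],(400,300),interpolation=2); b=cv2.copyMakeBorder(b,0,100,0,0,0)
cv2.imwrite('pics/m11.png',np.hstack([a,b])[:,:,::-1])
for fn in('w1','w11'):
    c=load(fn); h=cv2.cvtColor(c['img'],cv2.COLOR_RGB2HSV)
    m=(((h[...,0]<8)|(h[...,0]>172))&(h[...,1]>130)&(h[...,2]>60)).astype(np.uint8)
    n,l,st,ce=cv2.connectedComponentsWithStats(m)
    for k in range(1,n):
        x,y,w,hh,A=st[k]
        if A>700 and w<100 and x<300: print(fn,st[k],[plane(c,[(x+w/2,y+hh/2)],z)[0].round(4).tolist() for z in(.093,.1)])
```

```text
20.7333 [ 0.50405518 -0.33214782  0.25247906] -16.647128600229458 [ 0.21345617 -0.37951368  0.3493621 ]
w1 [ 178  140   41   42 1067] [[0.5034, -0.3325, 0.093], [0.5043, -0.3341, 0.1]]
w11 [238 152  38  40 925] [[0.5038, -0.3326, 0.093], [0.5053, -0.3331, 0.1]]
```

View pics/m11.png

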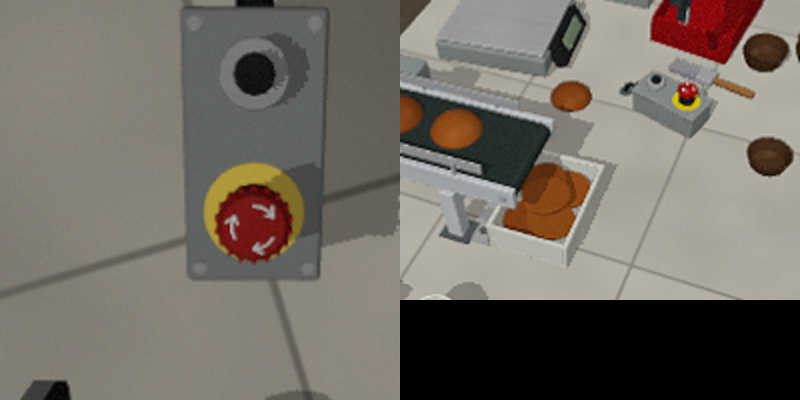

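The picture shows the head apparently up, its arrows back at their rest orientation, and the tub under the belt. I'll confirm the height by comparing red-head pixels in the up, latched and current views.

Run:
```python
from h import *
for fn in('scene0','w7c','c11','side0','w7s','s11'):
    c=load(fn); h=cv2.cvtColor(c['img'],cv2.COLOR_RGB2HSV)
    m=(((h[...,0]<8)|(h[...,0]>172))&(h[...,1]>150)&(h[...,2]>60)).astype(np.uint8)
    x0,y0=(170,250) if fn in('scene0','w7c','c11') else (280,122)
    mm=m[y0:y0+30,x0:x0+30]; ys,xs=np.nonzero(mm); w=c['img'][y0:y0+30,x0:x0+30,0].astype(float)[ys,xs]
    print(fn,len(ys),ys.mean().round(2)+y0,ys.min()+y0,ys.max()+y0,xs.mean().round(2)+x0)
c=load('scene0');print(proj(c,[[.504,-.333,.1],[.504,-.333,.093]])); c=load('side0');print(proj(c,[[.504,-.333,.1],[.504,-.333,.093]]))
```

```text
scene0 80 263.7 258 269 183.7
w7c 83 264.31 258 270 184.05
c11 78 263.68 258 269 183.59
side0 52 135.35 132 139 293.23
w7s 49 136.53 133 140 293.22
s11 52 135.35 132 139 293.23
[[182.60260043 262.02581049]
 [182.99233571 262.82258215]]
[[293.70430239 132.72550729]
 [293.56182381 134.01612777]]
```

The current views match the initial "up" ones (side row 135.35 both times, against 136.53 when latched). The head is fully up and nothing is touching, so I'll hand in.

```bash
python3 -c "
from station import bot
print(bot.hand_in())"
```

```text
the job is handed in; nothing more can be done
None
```

I pressed the mushroom head to its hard stop, and it latched. I then pushed the tub under the belt's near end until it met the stop plate. Last, I gripped the head, turned it 0.85 rad clockwise and let go, and handed in at about 21 s.

**Last checks**
- **Button:** it is fully up. The red head's pixel rows match the starting views (135.35 in the side view, against 136.53 when latched). The start button was not touched.
- **Tub:** it is square, with the same 1.9° yaw as the belt, and centred to about 0.5 mm. The push reached 28 N with no further movement, so I take it as flush; I could not see the contact line itself.
- **Other things on the bench:** I saw nothing else moved in the last pictures, but I did not measure each item.

**Disagreements**
- The shut fingertips touched about 23 mm higher than the stated tool end point. I therefore set the press depth by force.
- The tub's rear face measured 2.5 mm farther back than predicted from the belt end, which is roughly the calibration error.

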